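# Clamp the reference block under the keyhole plate

### The arm

A 7-joint arm with a two-finger parallel gripper is mounted at the origin on a cart in front of the work surface, level with it; the furniture and walls round the work are solid. World frame = base frame: x ahead of the robot, y to its left, z up, the work surface at z = 0. Lengths are in m, angles in rad, forces in N, time in s.
With the tool pointing down it reaches from about 0.425 to 0.875 m from the base axis. Payload 4.7 kg.
Tool frame: the origin (TCP) lies midway between the tips of the shut fingers; the grasp point (between the pads) lies 19 mm behind it (ctrl.grip_point_offset is the distance from the TCP to the grasp point, in m); z points along the fingers, y is the line along which they close (so a half turn about z gives the same grasp; the last joint's range is limited). The gripper opens to 87 mm and grips with 3 to 60 N. Pads are 19 mm wide; open, the fingers measure 117 mm over their backs; the gripper's body (75 mm by 190 mm) begins 51 mm behind the grasp point.
Start: joints at [-1.201, 0.321, -0.07, 1.45, 0.023, 1.371, -0.057], TCP at [0.226, 0.609, 0.223] pointing down, gripper open.
Joint ranges: [-2.86, 2.86], [-0.3, 2.09], [-1.38, 1.24], [0.06, 2.45], [-1.56, 4.7], [0.09, 2.05], [-2.69, 2.69]. Speed limits (rad/s): [2.57, 2.57, 3.14, 3.14, 3.14, 3.14, 3.14].

### API

Orientations are given as a rotation vector (axis times angle).
In Python, from bench import ctrl gives the robot as it stands.
- The arm moves only by the tool move_arm, never from a script. Its argument "increments" is text: rows parted by semicolons, each of 7 numbers parted by spaces: the shift along the world's x, y, z in mm, then the turn, a rotation vector about the world's x, y, z in degrees, then the closure in counts, from 0 (fully open) to 255 (shut). A call has exactly 8 rows; each row shifts and turns the commanded pose from where the row before left it; what a row does not reach is not made up. A row lasts 1/12 s, in which the tool goes at most 41.7 mm and 7.16 degrees, less where a joint would pass 70% of its speed; a pose out of reach is approached as far as the arm can. A call with a gripper value outside its range is refused whole. The fingers move at their own pace and stop on an object; "grip_force" is the grip in N (left out, the last holds). Time passes only in rows, so rows that do not move let the fingers close, or fill a call up. It gives the time, the measured TCP pose, the force, the opening and the grip force at its end, in the units of the state.
- ctrl.get_state(): the state, without advancing time (a new reading comes with each control period).
- ctrl.get_image(name): name is "scene" or "side" or "wrist"; returns a dict with "frame" (384x512x3 uint8, red, green, blue), "depth" (384x512 float32, m along the optical axis (not along the pixel's ray), 0 where there is no reading), "fx", "fy", "cx", "cy" (pixels), "position" and "orientation" of the camera in the world. Camera axes: x right, y down, z forward; pixel columns grow to the right and rows downward; lengths in m; the calibration is good to about 2 mm. A picture is of the moment at which its call begins.
- ctrl.close_job(): hands the job in; it is judged then, once.
Trained networks look in a picture, given as the dict that the camera call returned (one of the last four; its "shot" number tells which), for a name from the list of things; names that differ only in an ending like _2 or _b are one class to them, and where a whole thing is asked for, a point or a joint stands for the part that bears it (a point fixed in the world has none). Each returns a list of dicts, best first, with "score" (0 to 1); they miss things now and then, are a little off and sometimes report something else, mostly with a low value. They report only what shows in the picture. A call takes as long as a camera call.
- ctrl.find_in(target, picture): "centre" ([x, y, z] in m, in world coordinates, good to about 4 mm: the middle of the surface that is visible of it).
- ctrl.silhouettes(target, picture): "region" (384x512 bool, what is visible of it).
The state is a dict: "time": time; "joint_positions": joint angles; "qd": joint speeds; "joint_torque": joint torques, N m; "position": TCP position; "tool_rot": TCP orientation; "ft_force": force on the tool from outside, world axes, zero at the start; "torque": the same for the moment, N m; "grip_width": opening from 0.0 (shut) to 1.0 (fully open); "grip_force": force on a finger pad.
Only numpy, scipy, OpenCV 4.12 (cv2) and the standard library are available. Lean on these libraries where they do the work, as an engineer would, in place of code of your own. Each camera call takes 0.05 s, during which the arm holds its last target. There are 200 camera calls.

### The job

Clamp the larger of the two round steel reference blocks in the spring fixture: lay it flat on the sprung bed between the four pins, then set the plate with the handle over the two screw heads, push it down against the springs and slide it along its slots until the heads can sit in the recesses, and let the springs lift it so that it is locked there. The screw pair may stand a little to one side of the fixture's middle, so feel for the heads. Leave the smaller block where it lies.

Things in the scene. Friction and masses are not known exactly. Their poses are not given: they have to be found in the camera images.
- fixture: Spring clamp fixture, fixed: dark steel base 100 (x) x 190 (y) x 16 mm. Origin: centre of its underside on the table; y along its length, z up. Over its middle a sprung steel bed. From a low bar two headed screws stand up 120 mm apart along y, near y = +60 and -60 mm, x = 0: shank 8 mm thick, flat round head 18 mm across, underside 54 and top 59 mm above the origin; foot 16 mm thick up to 36 mm.
- screws_nominal (a point): Point on the fixture's middle, 59 mm above its underside, level with the tops of the screw heads; axes as the fixture. It does not follow the screws: their bar was set by hand, so the pair stands together up to 12 mm to either side of this point along the fixture's y (never along x). This shift is not reported; feel or look for the heads.
- bed_place (a point): Middle of the bed's upper face when the bed is free, 45 mm above the fixture's underside (does not sink with it). The bed is 90 (x) x 76 (y) x 8 mm, with four upright pins 6 mm thick, 5 mm high at x, y = +-25 mm, which leave a round place 65 mm across for the block; between the pins the sides are open for fingers.
- bed (a joint): How far the sprung bed is pushed down (m): 0 = free, stop at 0.015. Springs push up about 4 N at 0 plus 0.9 N per mm. Block alone: stays 0; block and plate lying on it: under 0.0035. With the block under the plate, the plate's upper face can pass under the screw heads beyond 0.011; about 0.008 remains when it is locked with the heads in its recesses.
- clamp_plate: Aluminium plate, loose, 70 (x) x 196 (y) x 8 mm, 0.2 to 0.4 kg. Origin: centre of underside; y along its length. Two equal keyholes along y through it, at x = 0: round openings 24 mm across at y = +46 and -74 mm, each with a slot 13 mm wide toward the plate's own +y. Round the slot's far end (y = +74, -46 mm) the top has a recess 3 mm deep, 23 mm wide, for the head. Either way round will do.
- handle (a point): Middle of the bar of the plate's dark bridge handle, 34 mm above the plate's underside (26 mm above its top); axes as the plate. Bar 16 mm wide (plate's x), 64 mm long (plate's y), 16 mm high, on posts at y = +-26 mm; free under the bar between them.
- openings_mid (a point): Point on the plate's underside midway between its two round openings (14 mm to the plate's -y of its origin). Over the middle of the screw pair, the heads pass through. Then the plate must go down until its underside is lower than 46 mm above the fixture's underside, and slide 28 mm toward its own -y; a stop comes after about 30.5 mm.
- recess_mid (a point): Point on the plate's underside midway between its two recesses (14 mm to the plate's +y of its origin). When locked it is over the middle of the screw pair and the springs have lifted the plate by 3 mm, underside 49 mm above the fixture's. Between opening and recess is a land about 5 mm long of full thickness.
- large_block: The larger of two plain round steel reference blocks, 60 mm across, 12 mm high, 0.2 to 0.33 kg, loose. Origin: centre of its underside.
- small_block: The smaller round steel reference block, 50 mm across, 10 mm high, loose; not wanted. Origin: centre of its underside.

How it is judged:
By the outcome, as a careful person would: the job done as asked, in the order asked, and still so for the second after the job is handed in, with the robot touching nothing.
It also fails if it takes over 64 s, if anything falls off the work surface, if the arm or the gripper's body presses on something with over 40 N, if the wrist force passes 120 N, or if a joint passes its speed limit or range.

## Working session

There is one attempt and no reset: what is moved stays moved. The work goes in short steps, Python scripts to look and compute and a tool call to move; the robot and the scene stay as the last step left them, time stands still between calls to the robot, and variables do not carry over. Pictures are saved under pics/ and viewed, at most 10 in all, crops included, and the job is handed in when it is done.

Besides the shell and the picture viewer there is one more tool, called after ">>>" as name(argument=value, ...), one argument or row to a line, values as JSON. move_arm: Moves the arm, as the interface text tells. Its arguments: {"type":"object","properties":{"increments":{"type":"string"},"grip_force":{"type":"number"}},"required":["increments"]}

```bash
mkdir -p pics; cat > h.py <<'E'
import numpy as np, cv2
from scipy.spatial.transform import Rotation as R
from bench import ctrl
def rot(o):
    o=np.array(o,float)
    return o if o.shape==(3,3) else (R.from_rotvec(o).as_matrix() if o.size==3 else R.from_quat(o).as_matrix())
def cloud(im):
    d=im["depth"];v,u=np.indices(d.shape)
    p=np.stack([(u-im["cx"])/im["fx"]*d,(v-im["cy"])/im["fy"]*d,d],-1)
    return p@rot(im["orientation"]).T+np.array(im["position"])
def save(im,n): cv2.imwrite("pics/"+n,im["frame"][...,::-1])
E
python3 - <<'E'
from h import *
ims={n:ctrl.get_image(n) for n in("scene","side")}
cv2.imwrite("pics/a.png",cv2.resize(np.hstack([ims[n]["frame"] for n in ims])[...,::-1],(800,300)))
for n,im in ims.items():
    P=cloud(im); print(n,im["position"],im["orientation"])
    for t in("fixture","clamp_plate","handle","large_block","small_block","bed"):
        print(t,[(np.round(x["centre"],3).tolist(),round(x["score"],2)) for x in ctrl.find_in(t,im)[:3]])
        s=ctrl.silhouettes(t,im)
        for r in s[:2]:
            m=r["region"]&(im["depth"]>0)
            if m.sum()<20: continue
            q=P[m]; zt=np.percentile(q[:,2],90)
            top=q[abs(q[:,2]-zt)<.004]
            (c,sz,a)=cv2.minAreaRect((top[:,:2]*1000).astype(np.float32))
            print("   ",round(r["score"],2),m.sum(),"ztop",round(zt,3),"rect",np.round(c,1),np.round(sz,1),round(a,1))
s=ctrl.get_state();print(s)
E
```

```text
scene [ 0.0244662  -0.35907572  0.82945618] [-2.18433842  1.1638624  -0.41459677]
fixture [([0.474, 0.052, 0.012], 0.74)]
    0.56 2501 ztop 0.046 rect [481.4  66.3] [90.6 76.2] 17.4
clamp_plate [([0.469, -0.248, 0.013], 0.83)]
    0.63 2556 ztop 0.023 rect [ 471.2 -233.9] [61.5 12.9] 78.6
handle [([0.468, -0.245, 0.01], 0.76)]
    0.62 2372 ztop 0.031 rect [ 469.4 -235. ] [60.   7.1] 73.8
large_block [([0.584, 0.308, 0.014], 0.63)]
    0.68 269 ztop 0.014 rect [585.8 306.6] [59.6 55.5] 75.4
small_block [([0.461, 0.319, 0.015], 0.62)]
    0.59 236 ztop 0.012 rect [464.3 320.5] [47.5 47.6] 77.5
    0.22 2347 ztop 0.032 rect [ 469.4 -235. ] [60.   7.1] 73.8
bed [([0.479, 0.064, 0.047], 0.86)]
    0.9 954 ztop 0.047 rect [481.2  66.3] [90.3 76. ] 17.3
side [ 0.13900694 -0.68744445  0.68295578] [-2.17111738  0.57934177 -0.26314889]
fixture [([0.474, 0.043, 0.018], 0.96)]
    0.6 1623 ztop 0.046 rect [481.4  63.9] [92.4 77.2] 18.7
clamp_plate [([0.47, -0.256, 0.01], 0.65), ([0.476, 0.038, 0.017], 0.23)]
    0.93 2075 ztop 0.018 rect [ 474.6 -242.8] [55.1 11.7] 66.7
handle [([0.474, -0.26,
[... 354 characters left out ...]
: array([-1.20089015,  0.32105628, -0.07009193,  1.45051323,  0.02261228,
        1.37080712, -0.05692737]), 'qd': array([-3.80276282e-04, -1.61077172e-04, -7.95853332e-04,  9.42332260e-04,
        1.33550605e-03, -1.31037298e-03,  4.82569592e-05]), 'joint_torque': array([ 7.61572464e-04, -4.91104925e+01, -4.02635476e-01, -3.12769926e+01,
       -6.37032744e-02,  3.38105892e-02,  3.44620673e-05]), 'position': array([0.22646104, 0.60928489, 0.22254324]), 'tool_rot': array([ 5.55965694e-01,  3.09194727e+00, -9.64042146e-06]), 'ft_force': array([ 0.85947947,  0.63855422, -1.25830285]), 'torque': array([-0.05529992, -0.00521201, -0.04515365]), 'grip_force': 0.0, 'grip_width': 0.9983546764364175}
```

View pics/a.png

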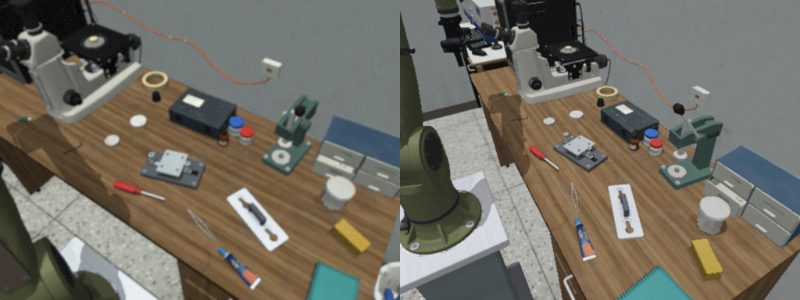

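```bash
python3 - <<'E'
from h import *
ims={n:ctrl.get_image(n) for n in("scene","side")}
for n,im in ims.items():
    P=cloud(im); X,Y,Z=P[...,0],P[...,1],P[...,2]; ok=im["depth"]>0
    bright=im["frame"].astype(int).min(-1)>150
    m=ok&(abs(X-.47)<.15)&(abs(Y+.25)<.15)&(Z>0)&(Z<.016)&bright
    k,l,st,_=cv2.connectedComponentsWithStats(m.astype(np.uint8)); i=1+np.argmax(st[1:,4]); m=l==i
    print(n,"plate",m.sum(),cv2.minAreaRect((P[m][:,:2]*1000).astype(np.float32)),P[m][:,2].mean())
    h=ok&(abs(X-.47)<.08)&(abs(Y+.25)<.08)&(Z>.025)&(Z<.06)
    print(" handle",h.sum(),cv2.minAreaRect((P[h][:,:2]*1000).astype(np.float32)),np.percentile(P[h][:,2],[10,50,95]).round(3))
    q=P[ok]; f=q[:,:2]-[.4815,.0653]; a=np.radians(17.4)
    fx=f@[np.cos(a),np.sin(a)]; fy=f@[-np.sin(a),np.cos(a)]
    for s in(1,-1):
        hd=(abs(fx)<14)&0 if 0 else (abs(fx)<.015)&(abs(s*fy-.06)<.025)&(q[:,2]>.054)&(q[:,2]<.066)
        print(" head",s,hd.sum(),fx[hd].mean()*1e3,fy[hd].mean()*1e3,fx[hd].min()*1e3,fx[hd].max()*1e3,fy[hd].min()*1e3,fy[hd].max()*1e3)
    for c in([.585,.305],[.4815,.065],[.47,-.25]):
        d=q[(np.hypot(*(q[:,:2]-c).T)<.17)&(q[:,2]>.05)&(q[:,2]<.4)]
        print(" obst",c,len(d),[d[:,:3].min(0).round(3),d.max(0).round(3)] if len(d) else "")
im=ims["scene"]
c=[im["frame"][230:330,270:400],im["frame"][180:250,160:280]]
cv2.imwrite("pics/b.png",np.hstack([cv2.resize(x[...,::-1],(400,400*x.shape[0]//x.shape[1]),interpolation=cv2.INTER_CUBIC)[:230] for x in c]))
E
```

```text
scene plate 2036 ((480.23553466796875, -234.83773803710938), (200.6929931640625, 76.01160430908203), 66.70320129394531) 0.007843029616393517
 handle 249 ((476.2222900390625, -235.98875427246094), (63.06432342529297, 16.79218864440918), 66.50636291503906) [0.033 0.041 0.044]
 head 1 36 0.751419592884111 70.47127680024008 -7.858058516950829 8.468266357916505 62.100365447503926 78.08139555284865
 head -1 38 -0.2019479334819392 -49.52871158239219 -9.26308616922902 8.708922076189127 -56.95721761039863 -41.896403254553505
 obst [0.585, 0.305] 386 [array([0.605, 0.153, 0.051]), array([0.731, 0.472, 0.196])]
 obst [0.4815, 0.065] 82 [array([0.45 , 0.011, 0.05 ]), array([0.514, 0.14 , 0.062])]
 obst [0.47, -0.25] 172 [array([ 0.609, -0.248,  0.292]), array([ 0.635, -0.221,  0.32 ])]
side plate 1728 ((479.78033447265625, -233.8882293701172), (207.03436279296875, 72.80868530273438), 66.80671691894531) 0.008129012120305033
 handle 195 ((476.5457763671875, -239.13815307617188), (63.823524475097656, 16.269445419311523), 67.00532531738281) [0.033 0.042 0.044]
 head 1 21 -0.329897945688661 66.64084946210613 -9.314164652166706 8.063467580167204 58.90471355389115 75.08668686533626
 head -1 29 -0.6804767088839818 -52.536039705933945 -8.108754979605271 9.845652973445388 -59.841762584384796 -45.3068868693779
 obst [0.585, 0.305] 227 [array([0.607, 0.157, 0.05 ]), array([0.727, 0.472, 0.198])]
 obst [0.4815, 0.065] 60 [array([0.449, 0.007, 0.05 ]), array([0.514, 0.138, 0.063])]
 obst [0.47, -0.25] 186 [array([ 0.611, -0.25 ,  0.282]), array([ 0.64 , -0.226,  0.32 ])]
```

View pics/b.png

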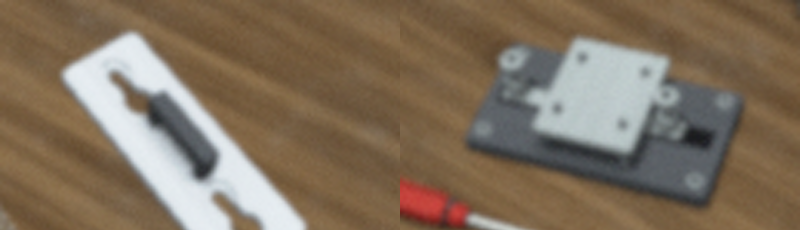

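```bash
python3 - <<'E'
from h import *
im=ctrl.get_image("scene");P=cloud(im)[im["depth"]>0]
c=np.array([.585,.304]); q=P[(P[:,2]>.05)&(P[:,2]<.6)]
q=q[(q[:,0]>.15)&(q[:,0]<.85)&(abs(q[:,1]-.35)<.4)]
for deg in range(0,180,15):
    a=np.radians(deg);d=q[:,:2]-c; u=abs(d@[np.cos(a),np.sin(a)])-.095; v=abs(d@[-np.sin(a),np.cos(a)])-.0375
    dist=np.hypot(np.maximum(u,0),np.maximum(v,0)); i=dist.argmin(); print(deg,round(dist[i],3),q[i].round(3))
g={}
for p in q:
    k=(round(p[1]/.05),round(p[0]/.05)); g[k]=max(g.get(k,0),p[2])
for y in range(15,0,-1): print("y%.2f"%(y*.05),*["%4d"%(g.get((y,x),0)*1000) for x in range(3,17)])
E
```

```text
0 0.047 [0.68  0.219 0.061]
15 0.066 [0.658 0.217 0.053]
30 0.074 [0.657 0.216 0.051]
45 0.063 [0.636 0.46  0.188]
60 0.058 [0.612 0.462 0.192]
75 0.054 [0.657 0.216 0.051]
90 0.034 [0.657 0.216 0.051]
105 0.012 [0.657 0.216 0.051]
120 0.017 [0.657 0.216 0.051]
135 0.018 [0.657 0.216 0.051]
150 0.011 [0.657 0.216 0.051]
165 0.026 [0.675 0.219 0.061]
y0.75    0    0    0    0    0    0    0    0    0    0    0    0    0    0
y0.70    0    0    0    0    0    0    0    0    0  196  197  198  195  195
y0.65    0    0    0    0    0    0    0    0    0  197  197  197  197  196
y0.60    0    0    0    0    0  338  427  427  193  196  197  208  197  196
y0.55    0    0    0    0  349  344  427  427  306  195  197  208  197  196
y0.50    0    0    0    0    0    0  125  128  183  197  196  196  197  196
y0.45    0    0    0    0    0    0  108  113    0  197  196  196  198  196
y0.40    0    0    0    0    0    0    0    0    0    0    0    0    0    0
y0.35    0    0    0    0    0    0    0    0    0    0    0    0    0    0
y0.30    0    0    0    0    0    0    0    0    0    0    0    0    0    0
y0.25    0    0    0    0    0    0    0    0    0    0    0    0    0   62
y0.20    0    0    0    0    0    0    0    0    0    0   65   64   65   64
y0.15    0    0    0    0    0    0   62    0    0    0   66   64   65   64
y0.10    0    0    0    0    0    0   60   50    0    0   63   66   65   64
y0.05    0    0    0    0    0    0   51   59    0    0   64   64   65   64
```

>>> move_arm(
  increments="5 -34 0 0 0 0 0;5 -34 0 0 0 0 0;5 -34 0 0 0 0 0;5 -34 0 0 0 0 0;5 -34 0 0 0 0 0;25 -15 0 0 0 -6 0;25 -15 0 0 0 -6 0;25 -15 0 0 0 -6 0",
)

```text
time: 2.12
position: [0.3272, 0.3933, 0.2232]
tool_rot: [1.039, 2.964, 0.002]
ft_force: [0.2, 1.1, -0.1]
grip_width: 0.999
grip_force: 0.0
```

>>> move_arm(
  increments="37 -13 -5 0 0 -4.9 0;37 -13 -5 0 0 -4.9 0;37 -13 -5 0 0 -4.9 0;37 -13 -5 0 0 -4.9 0;37 -13 -5 0 0 -4.9 0;37 -13 -5 0 0 -4.9 0;37 -13 -5 0 0 -4.9 0;0 0 0 0 0 0 0",
)

```text
time: 2.78
position: [0.5922, 0.296, 0.1852]
tool_rot: [1.874, 2.513, -0.005]
ft_force: [-1.0, -2.2, -0.6]
grip_width: 1.002
grip_force: 0.0
```

```bash
cat >> h.py <<'E'
def tool():
    s=ctrl.get_state(); M=rot(s["tool_rot"])
    print("t",round(s["time"],2),"tcp",(s["position"]*1e3).round(1),"close_deg",round(np.degrees(np.arctan2(M[1,1],M[0,1])),1),"z",M[:,2].round(3),"F",s["ft_force"].round(1),"grip",round(s["grip_width"],3),round(s["grip_force"],1),"q7",s["joint_positions"].round(2))
    return s
E
python3 - <<'E'
from h import *
tool()
im=ctrl.get_image("wrist");P=cloud(im);save(im,"w1.png");tool()
print(ctrl.find_in("large_block",im)[:2])
for r in ctrl.silhouettes("large_block",im)[:2]:
    q=P[r["region"]&(im["depth"]>0)]; zt=np.median(q[:,2]); q=q[abs(q[:,2]-zt)<.003]
    print(r["score"],len(q),zt,cv2.minEnclosingCircle((q[:,:2]*1e3).astype(np.float32)),q.mean(0))
E
```

```text
t 2.78 tcp [592.2 296.  185.2] close_deg 16.6 z [ 0.003 -0.006 -1.   ] F [-1.  -2.2 -0.6] grip 1.002 0.0 q7 [-0.74  0.37  0.3   1.48 -0.1   1.31 -0.14]
t 2.83 tcp [588.9 298.7 185.7] close_deg 16.9 z [ 0.    -0.004 -1.   ] F [-0.6  0.  -0. ] grip 1.002 0.0 q7 [-0.74  0.37  0.3   1.48 -0.11  1.31 -0.14]
[{'centre': [0.5888, 0.3074, 0.0138], 'score': 0.69}]
0.72 2292 0.011154197114231185 ((586.1106567382812, 307.3703308105469), 30.153881072998047) [0.58563683 0.30819764 0.01117958]
```

View pics/w1.png

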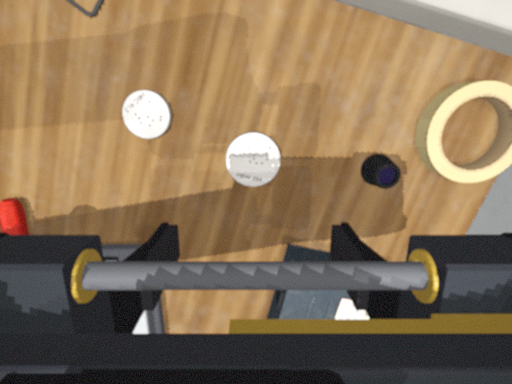

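>>> move_arm(
  increments="0.5 3 -30 0 0 0.5 0;0 0 -30 0 0 0 0;0 0 -30 0 0 0 0;0 0 -30 0 0 0 0;0 0 -20 0 0 0 0;0 0 -10 0 0 0 0;0 0 0 0 0 0 0;0 0 0 0 0 0 0",
)

```text
time: 3.6
position: [0.5856, 0.3075, 0.0386]
tool_rot: [-1.848, -2.54, -0.002]
ft_force: [1.6, -0.7, 0.3]
grip_width: 1.002
grip_force: 0.0
```

```bash
python3 - <<'E'
from h import *
tool()
im=ctrl.get_image("wrist");P=cloud(im)
for r in ctrl.silhouettes("large_block",im)[:2]:
    q=P[r["region"]&(im["depth"]>0)]; zt=np.median(q[:,2]); q=q[abs(q[:,2]-zt)<.003]
    print(r["score"],len(q),zt,cv2.minEnclosingCircle((q[:,:2]*1e3).astype(np.float32)),q.mean(0))
tool()
E
```

```text
t 3.6 tcp [585.6 307.5  38.6] close_deg 17.9 z [ 0.     0.001 -1.   ] F [ 1.6 -0.7  0.3] grip 1.002 0.0 q7 [-0.73  0.49  0.27  1.62 -0.15  1.05 -0.11]
0.57 5987 0.011186956880381682 ((585.9368896484375, 307.1557312011719), 30.312795639038086) [0.58529478 0.30892185 0.01121073]
t 3.7 tcp [587.  307.5  40. ] close_deg 17.9 z [ 0.003  0.002 -1.   ] F [-0.1  0.3 -0.5] grip 1.0 0.0 q7 [-0.73  0.49  0.27  1.62 -0.15  1.05 -0.11]
```

>>> move_arm(
  increments="-1 0 -20 0 0 0 0;0 0 -10 0 0 0 0;0 0 -5 0 0 0 0;0 0 0 0 0 0 0;0 0 0 0 0 0 150;0 0 0 0 0 0 150;0 0 0 0 0 0 150;0 0 0 0 0 0 150",
  grip_force=30,
)

```text
time: 4.37
position: [0.5854, 0.3065, 0.0033]
tool_rot: [1.85, 2.538, 0.002]
ft_force: [-1.0, -0.4, -0.2]
grip_width: 0.778
grip_force: 0.0
```

>>> move_arm(
  increments="0 0 0 0 0 0 150;0 0 0 0 0 0 150;0 0 0 0 0 0 150;0 0 5 0 0 0 150;0 0 20 0 0 0 150;0 0 30 0 0 0 150;0 0 30 0 0 0 150;0 0 0 0 0 0 150",
)

```text
time: 5.03
position: [0.5882, 0.3079, 0.0941]
tool_rot: [1.849, 2.536, 0.014]
ft_force: [1.9, 0.5, -2.1]
grip_width: 0.661
grip_force: 29.8
```

>>> move_arm(
  increments="-8 -35 5 0 0 0 150;-10 -40 5 0 0 0 150;-10 -40 5 0 0 0 150;-10 -40 5 0 0 0 150;-10 -40 5 0 0 0 150;-10 -40 5 0 0 0 150;-10 -40 0 0 0 0 150;-12 -40 0 0 0 0 150",
)

```text
time: 5.7
position: [0.5037, -0.0104, 0.1173]
tool_rot: [-1.85, -2.538, 0.0]
ft_force: [-0.2, -0.4, -1.9]
grip_width: 0.661
grip_force: 29.8
```

>>> move_arm(
  increments="0 0 0 0 0 0 150;0 0 0 0 0 0 150;0 0 0 0 0 0 150;0 0 0 0 0 0 150;0 0 0 0 0 0 150;0 0 0 0 0 0 150;0 0 0 0 0 0 150;0 0 0 0 0 0 150",
)

```text
time: 6.37
position: [0.505, -0.008, 0.1174]
tool_rot: [-1.849, -2.54, 0.0]
ft_force: [1.0, -1.5, -3.2]
grip_width: 0.66
grip_force: 29.8
```

```bash
cat > bed.py <<'E'
from h import *
import sys
tool()
im=ctrl.get_image("wrist");P=cloud(im);save(im,sys.argv[1]);ok=im["depth"]>0
Q=P[ok]; near=Q[np.hypot(Q[:,0]-.481,Q[:,1]-.066)<.12]
b=near[(abs(near[:,2]-.045)<.002)&(np.hypot(near[:,0]-.481,near[:,1]-.066)<.062)]
if len(b)>50: print("bed",len(b),cv2.minAreaRect((b[:,:2]*1e3).astype(np.float32)),b[:,2].mean())
for s in(1,-1):
    a=np.radians(17.4); f=near[:,:2]-[.4812,.066]; fy=f@[-np.sin(a),np.cos(a)]; fx=f@[np.cos(a),np.sin(a)]
    h=near[(abs(fx)<.015)&(abs(fy-s*.06)<.03)&(near[:,2]>.055)&(near[:,2]<.063)]
    if len(h)>10: print("head",s,len(h),cv2.minEnclosingCircle((h[:,:2]*1e3).astype(np.float32)),h.mean(0).round(4))
E
python3 bed.py w2.png
```

```text
t 6.37 tcp [505.   -8.  117.4] close_deg 17.9 z [-0. -0. -1.] F [ 1.  -1.5 -3.2] grip 0.66 29.8 q7 [-0.47  0.09  0.45  1.95 -0.05  1.11  0.32]
bed 12412 ((480.7412414550781, 66.11046600341797), (89.52789306640625, 75.62894439697266), 17.122961044311523) 0.0443103649655618
head -1 450 ((495.4974365234375, 18.221609115600586), 8.929300308227539) [0.4953 0.0186 0.0582]
```

View pics/w2.png

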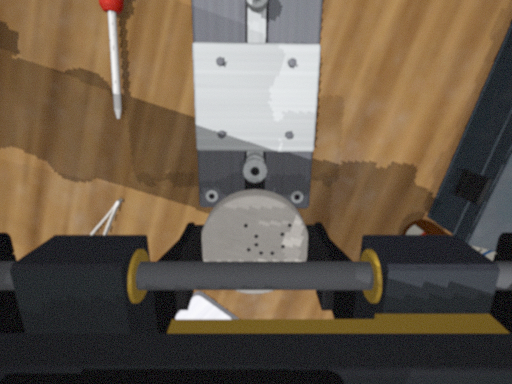

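>>> move_arm(
  increments="-8 25 0 0 0 -0.4 150;-8 25 0 0 0 -0.4 150;-8 24 0 0 0 0 150;0 0 -20 0 0 0 150;0 0 -20 0 0 0 150;0 0 -10 0 0 0 150;0 0 0 0 0 0 150;0 0 0 0 0 0 150",
)

```text
time: 7.08
position: [0.4808, 0.0649, 0.0674]
tool_rot: [-1.869, -2.525, 0.002]
ft_force: [0.1, 0.5, -2.4]
grip_width: 0.656
grip_force: 29.8
```

>>> move_arm(
  increments="0 0 0 0 0 0 150;0 0 0 0 0 0 150;0 0 0 0 0 0 150;0 0 0 0 0 0 150;0 0 0 0 0 0 150;0 0 0 0 0 0 150;0 0 0 0 0 0 150;0 0 0 0 0 0 150",
)

```text
time: 7.75
position: [0.481, 0.0654, 0.0676]
tool_rot: [1.868, 2.526, 0.0]
ft_force: [0.1, 0.2, -2.9]
grip_width: 0.661
grip_force: 29.8
```

```bash
python3 bed.py w3.png
```

```text
t 7.75 tcp [481.   65.4  67.6] close_deg 17.0 z [ 0.  0. -1.] F [ 0.1  0.2 -2.9] grip 0.661 29.8 q7 [-0.55  0.11  0.38  2.04 -0.05  1.    0.15]
bed 5208 ((475.2453308105469, 83.5828857421875), (89.38163757324219, 39.50048065185547), 16.852170944213867) 0.044263614657269995
head 1 858 ((460.18011474609375, 132.63795471191406), 8.929916381835938) [0.4601 0.1329 0.0582]
head -1 510 ((495.3955078125, 18.39265251159668), 9.121964454650879) [0.4952 0.0188 0.0582]
```

>>> move_arm(
  increments="-0.2 0.7 -5 0 0 0 150;0 0 -5 0 0 0 150;0 0 -5 0 0 0 150;0 0 -2 0 0 0 150;0 0 -1 0 0 0 150;0 0 -1 0 0 0 150;0 0 0 0 0 0 150;0 0 0 0 0 0 150",
)

```text
time: 8.47
position: [0.4809, 0.0661, 0.0486]
tool_rot: [1.868, 2.525, 0.0]
ft_force: [-0.2, -0.4, -3.4]
grip_width: 0.662
grip_force: 29.8
```

>>> move_arm(
  increments="0 0 -0.7 0 0 0 150;0 0 0 0 0 0 120;0 0 0 0 0 0 80;0 0 0 0 0 0 40;0 0 0 0 0 0 0;0 0 0 0 0 0 0;0 0 0 0 0 0 0;0 0 0 0 0 0 0",
)

```text
time: 9.13
position: [0.481, 0.0661, 0.0481]
tool_rot: [1.868, 2.525, 0.001]
ft_force: [-0.9, 0.4, -1.3]
grip_width: 0.953
grip_force: 0.0
```

>>> move_arm(
  increments="0 0 10 0 0 0 0;0 0 25 0 0 0 0;0 0 30 0 0 0 0;6 -20 20 0 0 0 0;9 -30 0 0 0 0 0;6 -20 0 0 0 0 0;0 0 0 0 0 0 0;0 0 0 0 0 0 0",
)

```text
time: 9.8
position: [0.5021, -0.0051, 0.1337]
tool_rot: [1.872, 2.522, 0.001]
ft_force: [0.5, 0.9, -0.9]
grip_width: 1.0
grip_force: 0.0
```

```bash
python3 bed.py w4.png; python3 - <<'E'
from h import *
im=ctrl.get_image("wrist");P=cloud(im)
for r in ctrl.silhouettes("large_block",im)[:2]:
    q=P[r["region"]&(im["depth"]>0)]; zt=np.median(q[:,2]); print(np.percentile(q[:,2],[5,50,95]));q=q[abs(q[:,2]-zt)<.003]
    print(r["score"],len(q),zt,cv2.minEnclosingCircle((q[:,:2]*1e3).astype(np.float32)),q.mean(0))
E
```

```text
t 9.8 tcp [502.1  -5.1 133.7] close_deg 16.8 z [ 0.001  0.    -1.   ] F [ 0.5  0.9 -0.9] grip 1.0 0.0 q7 [-0.48  0.07  0.46  1.94 -0.03  1.14  0.28]
bed 5636 ((480.7284851074219, 66.15630340576172), (89.7598648071289, 74.80411529541016), 16.817401885986328) 0.044280475573827305
head 1 260 ((466.4649963378906, 113.14482879638672), 20.432575225830078) [0.4618 0.1272 0.058 ]
head -1 388 ((495.3395080566406, 18.284908294677734), 8.882136344909668) [0.4953 0.0187 0.0582]
[0.05499489 0.05622512 0.05733944]
0.88 5200 0.056225122370053726 ((479.708984375, 66.27991485595703), 29.97030258178711) [0.47948635 0.0670576  0.05623148]
```

View pics/w4.png

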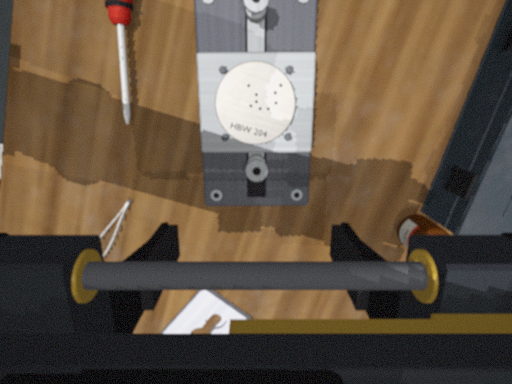

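>>> move_arm(
  increments="-3 -30 9 0 0 -5 0;-3 -33 9 0 0 -5 0;-3 -33 9 0 0 -5 0;-3 -33 9 0 0 -5 0;-3 -33 9 0 0 -5 0;-3 -33 9 0 0 -5 0;-3 -33 8 0 0 -5 0;-3 -3 0 0 0 -5 0",
)

```text
time: 10.62
position: [0.4773, -0.2413, 0.197]
tool_rot: [2.624, 1.717, -0.0]
ft_force: [-1.3, -0.1, 0.4]
grip_width: 0.998
grip_force: 0.0
```

>>> move_arm(
  increments="0 0 0 0 0 0 0;0 0 0 0 0 0 0;0 0 0 0 0 0 0;0 0 0 0 0 0 0;0 0 0 0 0 0 0;0 0 0 0 0 0 0;0 0 0 0 0 0 0;0 0 0 0 0 0 0",
)

```text
time: 11.28
position: [0.4779, -0.2346, 0.1948]
tool_rot: [-2.619, -1.735, -0.0]
ft_force: [-0.5, -0.5, 0.2]
grip_width: 1.003
grip_force: 0.0
```

```bash
python3 - <<'E'
from h import *
tool()
im=ctrl.get_image("wrist");P=cloud(im);save(im,"w5.png")
Q=P[(im["depth"]>0)]; Q=Q[np.hypot(Q[:,0]-.476,Q[:,1]+.236)<.13]
h=Q[(Q[:,2]>.036)&(Q[:,2]<.046)&(np.hypot(Q[:,0]-.476,Q[:,1]+.236)<.06)]
print("handle",len(h),cv2.minAreaRect((h[:,:2]*1e3).astype(np.float32)),h.mean(0))
p=Q[(Q[:,2]>.005)&(Q[:,2]<.012)]
print("plate",len(p),cv2.minAreaRect((p[:,:2]*1e3).astype(np.float32)),p[:,2].mean())
a=np.radians(66.7);d=Q[:,:2]-h.mean(0)[:2]
y=(d@[np.cos(a),np.sin(a)])*1e3;x=(d@[np.sin(a),-np.cos(a)])*1e3
m=(abs(x)<3)
for lo in range(-104,108,4):
    k=m&(y>=lo)&(y<lo+4)
    if k.any(): print(lo,round(np.median(Q[k,2])*1e3,1),end="; ")
E
```

```text
t 11.28 tcp [ 477.9 -234.6  194.8] close_deg -22.9 z [ 0.  0. -1.] F [-0.5 -0.5  0.2] grip 1.003 0.0 q7 [-0.25  0.09  0.7   1.8  -0.06  1.27  0.07]
handle 868 ((476.3516540527344, -236.05149841308594), (63.265682220458984, 15.628357887268066), 67.69828033447266) [ 0.47707254 -0.23463854  0.04072353]
plate 7938 ((475.94775390625, -236.7232208251953), (196.26036071777344, 70.1653823852539), 66.86241912841797) 0.007188987393284573
-100 6.9; -96 6.8; -92 7.5; -88 0.5; -84 -1.0; -80 -0.7; -76 -0.5; -72 -0.8; -68 -0.5; -64 -0.9; -60 -0.8; -56 -0.6; -52 -0.5; -36 40.1; -32 40.8; -28 41.3; -24 41.3; -20 41.3; -16 41.3; -12 41.1; -8 41.3; -4 40.8; 0 41.1; 4 41.4; 8 41.1; 12 41.1; 16 41.3; 20 292.2; 24 303.6; 28 281.2; 32 278.8; 36 -1.1; 40 -0.5; 44 -0.7; 48 -0.6; 52 -1.0; 56 -0.8; 60 -0.4; 64 -0.7; 68 -0.6; 72 -0.9; 76 -0.2; 80 4.1; 84 6.9; 88 6.7; 92 6.8; 96 -0.5; 100 -1.0; 104 -0.5;
```

View pics/w5.png

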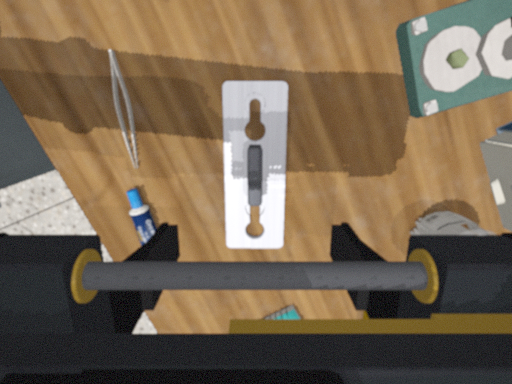

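>>> move_arm(
  increments="-1.8 -1.8 -30 0 0 -0.2 0;0 0 -35 0 0 0 0;0 0 -35 0 0 0 0;0 0 -30 0 0 0 0;0 0 -20 0 0 0 0;0 0 0 0 0 0 0;0 0 0 0 0 0 0;0 0 0 0 0 0 0",
)

```text
time: 12.0
position: [0.477, -0.2373, 0.0463]
tool_rot: [2.621, 1.729, 0.002]
ft_force: [0.3, 0.0, 0.4]
grip_width: 0.998
grip_force: 0.0
```

>>> move_arm(
  increments="-0.5 0.7 -10 0 0 0 0;0 0 -12 0 0 0 0;0 0 -8 0 0 0 0;0 0 0 0 0 0 60;0 0 0 0 0 0 120;0 0 0 0 0 0 255;0 0 0 0 0 0 255;0 0 0 0 0 0 255",
  grip_force=50,
)

```text
time: 12.67
position: [0.4758, -0.2362, 0.0153]
tool_rot: [2.622, 1.729, 0.001]
ft_force: [0.1, 0.1, -0.3]
grip_width: 0.702
grip_force: 0.0
```

>>> move_arm(
  increments="0 0 0 0 0 0 255;0 0 0 0 0 0 255;0 0 0 0 0 0 255;0 0 0 0 0 0 255;0 0 0 0 0 0 255;0 0 0 0 0 0 255;0 0 0 0 0 0 255;0 0 0 0 0 0 255",
)

```text
time: 13.33
position: [0.4758, -0.2362, 0.015]
tool_rot: [2.622, 1.729, 0.0]
ft_force: [1.7, -0.4, -0.2]
grip_width: 0.176
grip_force: 50.0
```

>>> move_arm(
  increments="0 0 10 0 0 0 255;0 0 20 0 0 0 255;0 0 25 0 0 0 255;0 0 25 0 0 0 255;0 0 25 0 0 0 255;0 15 0 0 0 2 255;0 30 0 0 0 4 255;0 35 0 0 0 4.2 255",
)

```text
time: 14.0
position: [0.4745, -0.1564, 0.1198]
tool_rot: [2.458, 1.956, -0.001]
ft_force: [1.0, 1.4, -3.7]
grip_width: 0.175
grip_force: 50.0
```

>>> move_arm(
  increments="0 35 0 0 0 5 255;0 35 0 0 0 5 255;0 35 0 0 0 5 255;0 35 0 0 0 5 255;0 35 0 0 0 5 255;0 35 0 0 0 5 255;-1 20 0 0 0 0 255;-1 15 0 0 0 0 255",
)

```text
time: 14.67
position: [0.4715, 0.0926, 0.1189]
tool_rot: [-1.86, -2.529, 0.002]
ft_force: [1.0, 0.1, -2.7]
grip_width: 0.177
grip_force: 50.0
```

>>> move_arm(
  increments="0 0 0 0 0 0 255;0 0 0 0 0 0 255;0 0 0 0 0 0 255;0 0 0 0 0 0 255;0 0 0 0 0 0 255;0 0 0 0 0 0 255;0 0 0 0 0 0 255;0 0 0 0 0 0 255",
)

```text
time: 15.33
position: [0.4736, 0.0886, 0.1199]
tool_rot: [1.869, 2.525, 0.0]
ft_force: [0.0, -0.6, -3.3]
grip_width: 0.178
grip_force: 50.0
```

```bash
cat > look.py <<'E'
from h import *
import sys
s=tool()
a=np.radians(17.06);u=np.array([-np.sin(a),np.cos(a)]);v=np.array([np.cos(a),np.sin(a)])
d=s["position"][:2]*1e3-[477.75,75.6]; print("tcp in screw frame x,y",(d@v).round(2),(d@u).round(2))
im=ctrl.get_image("wrist");P=cloud(im);save(im,sys.argv[1]);Q=P[im["depth"]>0]
Q=Q[np.hypot(Q[:,0]-s["position"][0],Q[:,1]-s["position"][1])<.13]
zp=s["position"][2]-.007
p=Q[abs(Q[:,2]-zp)<.004]
if len(p): print("plate",len(p),cv2.minAreaRect((p[:,:2]*1e3).astype(np.float32)),p[:,2].mean())
E
python3 look.py w6.png
```

```text
t 15.33 tcp [473.6  88.6 119.9] close_deg 17.0 z [ 0.  0. -1.] F [ 0.  -0.6 -3.3] grip 0.178 50.0 q7 [-0.6   0.04  0.37  2.   -0.02  1.11  0.07]
tcp in screw frame x,y -0.16 13.68
plate 18536 ((466.5496520996094, 106.94002532958984), (70.39025115966797, 158.0194854736328), 16.902414321899414) 0.11214143890485742
```

View pics/w6.png

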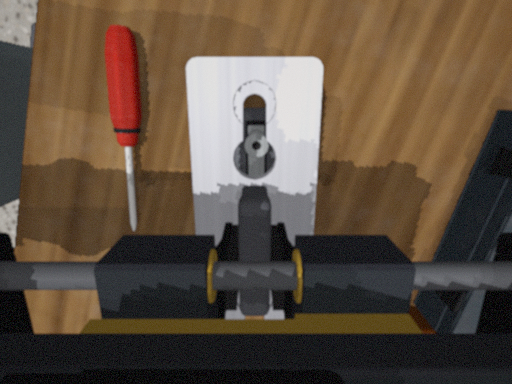

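```bash
python3 - <<'E'
from h import *
tool()
im=ctrl.get_image("wrist");P=cloud(im);d=im["depth"]
a=np.radians(17.06);u=np.array([-np.sin(a),np.cos(a)]);v=np.array([np.cos(a),np.sin(a)])
D=P[...,:2]*1e3-[477.75,75.6]; fx=D@v; fy=D@u; Z=P[...,2]*1e3
pl=(abs(Z-112)<3)&(d>0)
h=(abs(Z-58)<3)&(d>0)&(abs(fx)<15)&(abs(fy-60)<20)
print("head",h.sum(),fx[h].min(),fx[h].max(),fy[h].min(),fy[h].max(),im["position"],rot(im["orientation"])[:,2])
# project non-plate pixels to plate plane along ray
o=np.array(im["position"]);ray=P-o; t=(.112-o[2])/ray[...,2]; X=(o+ray*t[...,None])[...,:2]*1e3-[477.75,75.6]
gx=X@v;gy=X@u
hole=(~pl)&(d>0)&(Z<108)&(abs(gx)<20)&(gy>20)&(gy<110)
for y in range(40,104,3):
    k=hole&(gy>=y)&(gy<y+3)
    if k.any(): print(y+1.5,gx[k].min().round(1),gx[k].max().round(1),end="; ")
e=pl&(gy>20)&(gy<100); print("\nedges",np.percentile(gx[e],[.3,99.7]),gy[pl].max())
E
```

```text
t 15.38 tcp [473.5  88.7 119.9] close_deg 17.0 z [ 0. -0. -1.] F [ 0.1  1.  -3.7] grip 0.178 50.0 q7 [-0.6   0.04  0.37  2.   -0.02  1.11  0.07]
head 464 -8.903955788507654 8.534696765451864 50.99847603942331 68.87451011410302 [0.44939168 0.16309731 0.28140185] [ 0.08289014 -0.27052756 -0.95913715]
50.5 -7.8 4.6; 53.5 -11.1 7.9; 56.5 -12.2 9.5; 59.5 -12.7 10.1; 62.5 -13.2 10.0; 65.5 -12.6 9.4; 68.5 -11.5 8.3; 71.5 -8.1 5.0; 74.5 -7.5 4.9; 77.5 -7.5 4.9; 80.5 -9.1 4.9; 83.5 -9.5 5.4; 86.5 -11.6 8.0; 89.5 -10.5 9.0; 92.5 -12.0 7.4; 95.5 -10.4 8.4; 98.5 -7.2 4.7; 101.5 1.6 1.6; 
edges [-36.3139117   33.44229291] 112.27566070670233<stdin>:10: RuntimeWarning: divide by zero encountered in divide
<stdin>:10: RuntimeWarning: invalid value encountered in multiply
```

>>> move_arm(
  increments="1.3 -0.2 -10 0 0 0 255;0 0 -15 0 0 0 255;0 0 -10 0 0 0 255;0 0 -4 0 0 0 255;0 0 0 0 0 0 255;0 0 0 0 0 0 255;0 0 0 0 0 0 255;0 0 0 0 0 0 255",
)

```text
time: 16.1
position: [0.4754, 0.0889, 0.0815]
tool_rot: [1.868, 2.525, 0.002]
ft_force: [0.2, -0.1, -4.2]
grip_width: 0.18
grip_force: 50.0
```

```bash
python3 - <<'E'
from h import *
s=tool()
im=ctrl.get_image("wrist");P=cloud(im);d=im["depth"]
a=np.radians(17.06);u=np.array([-np.sin(a),np.cos(a)]);v=np.array([np.cos(a),np.sin(a)])
zp=s["position"][2]*1e3-8
D=P[...,:2]*1e3-[477.75,75.6]; Z=P[...,2]*1e3
pl=(abs(Z-zp)<3)&(d>0)
o=np.array(im["position"]);ray=P-o
with np.errstate(all="ignore"): t=(zp/1e3-o[2])/ray[...,2]; X=(o+ray*t[...,None])[...,:2]*1e3-[477.75,75.6]
gx=X@v;gy=X@u
h=(abs(Z-58)<3)&(d>0)&(abs(D@v)<15)&(abs(D@u-60)<20)
print("head",h.sum(),cv2.minEnclosingCircle(D[h].astype(np.float32)),(D@v)[h].min(),(D@v)[h].max(),(D@u)[h].min(),(D@u)[h].max())
hole=(~pl)&(d>0)&(Z<zp-4)&(abs(gx)<20)&(gy>20)&(gy<110)
for y in range(40,104,3):
    k=hole&(gy>=y)&(gy<y+3)
    if k.any(): print(y+1.5,gx[k].min().round(1),gx[k].max().round(1),end="; ")
e=pl&(gy>20)&(gy<100); print("\nedges",np.percentile(gx[e],[.3,99.7]),gy[pl].max())
E
```

```text
t 16.1 tcp [475.4  88.9  81.5] close_deg 17.0 z [ 0.001  0.    -1.   ] F [ 0.2 -0.1 -4.2] grip 0.18 50.0 q7 [-0.6   0.09  0.38  2.03 -0.04  1.03  0.09]
head 657 ((-17.722951889038086, 57.215030670166016), 8.875059127807617) -8.878748585078593 8.707883167215176 51.27065383872082 68.59544848437788
50.5 -6.0 7.0; 53.5 -9.9 10.3; 56.5 -10.4 11.4; 59.5 -10.9 11.9; 62.5 -10.8 11.9; 65.5 -10.8 11.2; 68.5 -9.1 10.1; 71.5 -6.3 6.8; 74.5 -5.7 6.7; 77.5 -5.7 6.7; 80.5 -6.2 6.7; 83.5 -8.3 6.7; 86.5 -8.8 8.2; 89.5 -5.6 11.4; 92.5 -9.7 9.7; 95.5 -3.9 6.5; 98.5 1.3 3.9; 
edges [-34.50361764  35.28408354] 111.93735147513554
```

>>> move_arm(
  increments="-0.4 -0.1 -3 0 0 0 255;0 0 -3 0 0 0 255;0 0 -3 0 0 0 255;0 0 -2 0 0 0 255;0 0 -1 0 0 0 255;0 0 0 0 0 0 255;0 0 0 0 0 0 255;0 0 0 0 0 0 255",
)

```text
time: 16.82
position: [0.4744, 0.0888, 0.0691]
tool_rot: [-1.868, -2.526, -0.0]
ft_force: [-2.2, 0.6, 0.3]
grip_width: 0.177
grip_force: 50.0
```

>>> move_arm(
  increments="0 0 -2 0 0 0 255;0 0 -2 0 0 0 255;0 0 -2 0 0 0 255;0 0 -2 0 0 0 255;0 0 -1 0 0 0 255;0 0 0 0 0 0 255;0 0 0 0 0 0 255;0 0 0 0 0 0 255",
)

```text
time: 17.48
position: [0.4745, 0.0888, 0.0605]
tool_rot: [-1.868, -2.525, -0.001]
ft_force: [-4.3, -0.5, 8.8]
grip_width: 0.183
grip_force: 50.0
```

>>> move_arm(
  increments="0 0 -1 0 0 0 255;0 0 -0.5 0 0 0 255;0 0 0 0 0 0 255;0.9 -2.9 0 0 0 0 255;0.9 -2.9 0 0 0 0 255;0.9 -2.9 0 0 0 0 255;0 0 0 0 0 0 255;0 0 0 0 0 0 255",
)

```text
time: 18.15
position: [0.4784, 0.0823, 0.0598]
tool_rot: [1.867, 2.526, 0.007]
ft_force: [-1.6, 4.0, 8.1]
grip_width: 0.177
grip_force: 50.0
```

>>> move_arm(
  increments="0 0 -0.5 0 0 0 255;0 0 0 0 0 0 255;0 0 0 0 0 0 255;0 0 0 0 0 0 255;0 0 0 0 0 0 255;0 0 0 0 0 0 255;0 0 0 0 0 0 255;0 0 0 0 0 0 255",
)

```text
time: 18.82
position: [0.4784, 0.0823, 0.0594]
tool_rot: [1.867, 2.526, 0.007]
ft_force: [-2.8, 4.3, 8.5]
grip_width: 0.176
grip_force: 50.0
```

```bash
cat > chk.py <<'E'
from h import *
s=tool()
im=ctrl.get_image("wrist");P=cloud(im);d=im["depth"]
a=np.radians(17.06);u=np.array([-np.sin(a),np.cos(a)]);v=np.array([np.cos(a),np.sin(a)])
t=s["position"][:2]*1e3-[477.75,75.6]; print("tcp rel x,y",(t@v).round(2),(t@u).round(2))
D=P[...,:2]*1e3-[477.75,75.6]; Z=P[...,2]*1e3; fx=D@v; fy=D@u; ok=d>0
zp=s["position"][2]*1e3-7
pl=ok&(abs(Z-zp)<2.5)&(abs(fx)<45)&(fy>15)&(fy<125)
for lo,hi in((-34,-20),(20,34)):
    for y in(25,50,75,95):
        k=pl&(fx>lo)&(fx<hi)&(abs(fy-y)<6)
        if k.any(): print((lo,y),round(np.median(Z[k]),1),end=" ")
print("\nedges x",np.percentile(fx[pl&(fy<90)],[.3,99.7]).round(1),"ymax",np.percentile(fy[pl],99.8).round(1),"angle",cv2.minAreaRect(D[pl].astype(np.float32)))
h=ok&(Z>56.2)&(Z<61)&(abs(fx)<14)&(abs(fy-60)<14)
if h.any(): print("head",h.sum(),fx[h].min(),fx[h].max(),fy[h].min(),fy[h].max())
save(im,"chk%.2f.png"%s["time"])
E
python3 chk.py
```

```text
t 18.82 tcp [478.4  82.3  59.4] close_deg 17.1 z [ 0.003  0.003 -1.   ] F [-2.8  4.3  8.5] grip 0.176 50.0 q7 [-0.58  0.12  0.38  2.05 -0.06  0.98  0.13]
tcp rel x,y 2.62 6.25
(-34, 25) 51.7 (-34, 50) 51.8 (-34, 75) 51.8 (-34, 95) 51.7 (20, 25) 51.8 (20, 50) 51.7 (20, 75) 51.8 (20, 95) 51.8 
edges x [-33.6  36.1] ymax 104.7 angle ((-16.337316513061523, 57.65938949584961), (70.33349609375, 89.94376373291016), 16.93858528137207)
head 864 -8.9753092419533 8.624659872136448 51.02177524917515 68.77616104991026
```

>>> move_arm(
  increments="-1.2 -0.4 0 0 0 0 255;0.6 -1.9 0 0 0 0 255;0.6 -1.9 0 0 0 0 255;0.6 -1.9 0 0 0 0 255;0.6 -1.9 0 0 0 0 255;0.6 -1.9 0 0 0 0 255;0.6 -1.9 0 0 0 0 255;0 0 0 0 0 0 255",
)

```text
time: 19.53
position: [0.4815, 0.0711, 0.0596]
tool_rot: [1.867, 2.526, 0.009]
ft_force: [-2.7, 5.8, 8.8]
grip_width: 0.178
grip_force: 50.0
```

```bash
python3 chk.py
```

```text
t 19.53 tcp [481.5  71.1  59.6] close_deg 17.1 z [ 0.004  0.004 -1.   ] F [-2.7  5.8  8.8] grip 0.178 50.0 q7 [-0.57  0.12  0.39  2.05 -0.06  0.97  0.15]
tcp rel x,y 2.21 -5.43
(-34, 25) 52.0 (-34, 50) 52.0 (-34, 75) 52.1 (-34, 95) 52.0 (20, 25) 52.0 (20, 50) 52.0 (20, 75) 52.2 (20, 95) 52.2 
edges x [-33.9  35.7] ymax 93.0 angle ((-14.979995727539062, 51.9785270690918), (70.36461639404297, 78.16368865966797), 17.055282592773438)
head 901 -8.677578536058787 8.58740240172797 51.279831979300226 68.66314507508905
```

>>> move_arm(
  increments="-0.6 -0.2 -0.3 0 0 0 255;0.6 -1.8 0 0 0 0 255;0.6 -1.8 0 0 0 0 255;0.6 -1.8 0 0 0 0 255;0.6 -1.8 0 0 0 0 255;0.3 -1.6 0 0 0 0 255;0 0 0 0 0 0 255;0 0 0 0 0 0 255",
)

```text
time: 20.25
position: [0.4837, 0.0623, 0.0594]
tool_rot: [1.866, 2.526, 0.01]
ft_force: [-0.9, 5.0, 9.1]
grip_width: 0.18
grip_force: 50.0
```

```bash
python3 chk.py
```

```text
t 20.25 tcp [483.7  62.3  59.4] close_deg 17.1 z [ 0.005  0.004 -1.   ] F [-0.9  5.   9.1] grip 0.18 50.0 q7 [-0.56  0.13  0.4   2.05 -0.06  0.97  0.17]
tcp rel x,y 1.81 -14.5
(-34, 25) 51.9 (-34, 50) 52.0 (-34, 75) 52.1 (20, 25) 52.0 (20, 50) 52.1 (20, 75) 52.1 
edges x [-34.3  35.4] ymax 84.3 angle ((-14.057016372680664, 47.73400115966797), (70.3973159790039, 69.5131607055664), 17.046560287475586)
head 950 -8.868646846298288 8.571481479889272 50.97268034662723 68.3438105260205
```

>>> move_arm(
  increments="-0.3 -0.5 0 0 0 0 255;0 0 0 0 0 0 255;0 0 1 0 0 0 255;0 0 1 0 0 0 255;0 0 1 0 0 0 255;0 0 1 0 0 0 255;0 0 0 0 0 0 255;0 0 0 0 0 0 255",
)

```text
time: 20.97
position: [0.4837, 0.0613, 0.0631]
tool_rot: [1.866, 2.525, 0.01]
ft_force: [0.4, 5.1, 5.5]
grip_width: 0.177
grip_force: 50.0
```

```bash
python3 chk.py
```

```text
t 20.97 tcp [483.7  61.3  63.1] close_deg 17.1 z [ 0.005  0.004 -1.   ] F [0.4 5.1 5.5] grip 0.177 50.0 q7 [-0.56  0.12  0.4   2.05 -0.06  0.98  0.17]
tcp rel x,y 1.47 -15.39
(-34, 25) 55.6 (-34, 50) 55.7 (-34, 75) 55.8 (20, 25) 55.7 (20, 50) 55.8 (20, 75) 56.0 
edges x [-34.6  35. ] ymax 83.5 angle ((-14.203372955322266, 47.223388671875), (70.51258087158203, 68.6634521484375), 16.99461555480957)
head 1294 -13.915571723004545 13.977737138054458 46.11358695267704 73.9594358478468
```

>>> move_arm(
  increments="0 0.5 0.6 0 0 0 255;0 0 0.4 0 0 0 255;0 0 0 0 0 0 255;0 0 0 0 0 0 255;0 0 0 0 0 0 200;0 0 0 0 0 0 150;0 0 0 0 0 0 100;0 0 0 0 0 0 100",
)

```text
time: 21.68
position: [0.4799, 0.058, 0.0616]
tool_rot: [-1.869, -2.524, 0.005]
ft_force: [0.6, -0.5, 0.5]
grip_width: 0.363
grip_force: 0.0
```

```bash
python3 chk.py
```

```text
t 21.68 tcp [479.9  58.   61.6] close_deg 17.0 z [-0.003 -0.002 -1.   ] F [ 0.6 -0.5  0.5] grip 0.363 0.0 q7 [-0.56  0.12  0.4   2.05 -0.05  0.99  0.17]
tcp rel x,y -3.13 -17.47
(-34, 25) 56.2 (-34, 50) 56.2 (-34, 75) 56.2 (20, 25) 56.3 (20, 50) 56.2 (20, 75) 56.2 
edges x [-35.4  34.3] ymax 82.5 angle ((-14.778558731079102, 46.548709869384766), (70.30931854248047, 67.66114044189453), 17.048765182495117)
head 1628 -13.973899656770888 13.934708538576972 46.273967335205334 73.99951585796727
```

>>> move_arm(
  increments="0 0 0 0 0 0 60;0 0 0 0 0 0 60;0 0 0 0 0 0 60;0 0 10 0 0 0 60;0 0 25 0 0 0 60;0 0 30 0 0 0 60;0 0 35 0 0 0 60;0 0 35 0 0 0 60",
)

```text
time: 22.4
position: [0.4808, 0.0589, 0.1996]
tool_rot: [-1.869, -2.525, 0.001]
ft_force: [0.4, -0.2, -0.6]
grip_width: 0.765
grip_force: 0.0
```

>>> move_arm(
  increments="0 -10 0 0 0 0 60;0 -20 0 0 0 0 60;0 -20 0 0 0 0 60;0 -20 0 0 0 0 60;0 0 0 0 0 0 60;0 0 0 0 0 0 60;0 0 0 0 0 0 60;0 0 0 0 0 0 60",
)

```text
time: 23.07
position: [0.4813, -0.0096, 0.1977]
tool_rot: [-1.866, -2.527, -0.001]
ft_force: [-0.4, -0.5, -0.3]
grip_width: 0.763
grip_force: 0.0
```

```bash
sed 's/^zp=.*/zp=56.5/; s/fy>15/fy>-125/' chk.py > chk2.py; python3 chk2.py; ls -t pics | head -1; cp pics/$(ls -t pics|head -1) pics/fin.png
```

```text
t 23.07 tcp [481.3  -9.6 197.7] close_deg 17.1 z [ 0.  0. -1.] F [-0.4 -0.5 -0.3] grip 0.763 0.0 q7 [-0.51 -0.04  0.47  1.91  0.02  1.27  0.25]
tcp rel x,y -21.64 -82.53
(-34, 25) 56.3 (-34, 50) 56.4 (-34, 75) 56.2 (20, 25) 56.4 (20, 50) 56.3 (20, 75) 56.2 
edges x [-35.3  34.4] ymax 77.6 angle ((4.717676162719727, -16.689300537109375), (70.10568237304688, 190.74652099609375), 16.961891174316406)
head 582 -13.722800217890637 13.809081959332115 46.57497128334408 73.71456163118947
chk23.07.png
```

View pics/fin.png

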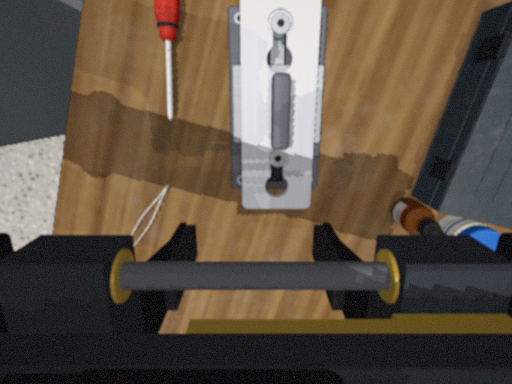

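The picture shows both heads, at about (281,22) and (278,158), sitting in the recesses at the slot ends. The plate is level at its locked height and the gripper is clear.

```bash
python3 -c "from bench import ctrl; print(ctrl.close_job())"
```

```text
the job is handed in; nothing more can be done
None
```

The larger block is clamped on the sprung bed: the plate measured level at its locked height with both screw heads in the recesses and the gripper clear, the smaller block was left alone, and the job was handed in at about 23 s (no verdict was returned).

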